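Pin the chute shutter and hold it half open

TASK

Take the yellow pin out of the rack and push it fully home, flange down, into the socket on top of the chute's closed spring shutter, where it serves as the handle. With the pin, slide the shutter open against its spring to half travel, so that the white pointer on the sliding block stands at the orange mark, without ever running it nearly wide open. Finish while still gripping the pin and holding the shutter steady there, pin still home; leave the bare steel pin and the three offcuts where they are.

Things in the scene. Friction and masses are not known exactly. Their poses are not given: they have to be found in the camera images.
- chute: Fixed galvanized chute, running along its +x over the plate's edge to a rusty bin. Origin at plate level under mid-travel of the shutter; z up. Gate frame across it at x = 0: blue posts at y = +114 and -124 mm, two rails along y at x = -28 and +28 mm (20 mm wide, tops 97 mm up). The shutter opens along -y. Red spring barrel, 26 mm thick, y = -95 to -205 mm, axis 118 mm up.
- shutter (a joint): Sliding shutter, in m: 0 closed (where the spring keeps it), 0.090 fully open, 0.045 half; grows as it moves along the chute's -y axis. The spring pushes it closed with 5 N at 0, rising 1 N per 10 mm (9.5 N at half, 14 N fully open); let go, it shuts.
- carriage: Green block on the rails, carrying the shutter blade below it: 50 mm along x, 44 mm along y, 40 mm tall; its top is 139 mm above the plate. Origin at the centre of its underside, axes parallel to the chute's. A white upright line (the pointer) marks the middle of its -x and +x sides. The round socket is in the middle of its top.
- carriage_hole0 (a point): Centre of the socket's mouth, in the block's top face; axes parallel to the chute's, z up. Round hole 19 mm in diameter, 32 mm deep, its mouth chamfered 3 mm. With the pin fully home its flange rests on this face.
- half_mark (a point): Point on the chute, at the height of the block's top, where the socket's centre is at half travel. Directly below it an orange stripe crosses both rails.
- rack: Fixed blue steel block 60 mm (x) by 210 mm (y) by 40 mm tall, origin under its centre. Three upright holes 19 mm in diameter, 32 mm deep, at y = -70, 0 and +70 mm; one outer hole holds the yellow pin, the other the bare steel pin, the middle one is empty.
- yellow_pin: The yellow-painted pin, round about z, foot to head along +z: shank 16 mm diameter, 28 mm long, foot chamfered; flange 28 mm across, 5 mm thick; plain round head 20 mm in diameter, 42 mm long (75 mm in all, about 170 g). Origin at the centre of its foot. Starts upright in a rack hole, flange resting on the rack, foot 12 mm above the plate.
- yellow_pin_flange (a point): Centre of the underside of the yellow pin's flange, 28 mm above its foot; axes as the pin's.
- steel_pin: Bystander: bare steel pin, round about z, foot to head along +z: shank 16 mm diameter, 28 mm long, foot chamfered; flange 28 mm across, 5 mm thick; plain round head 20 mm in diameter, 42 mm long (75 mm in all, about 170 g). Origin at the centre of its foot. Starts upright in a rack hole, flange resting on the rack, foot 12 mm above the plate.
- angle_offcut: Bystander: brownish steel angle offcut, 80 mm long (x), legs 40 mm, 4 mm thick; lies on the plate before the chute; origin under its centre.
- tube_stub: Bystander: bright square tube stub, 40 mm square and 60 mm long, lying along its x; origin under its centre.
- corner_bracket: Bystander: welded corner bracket of grey plate, foot 60 by 50 mm, upright leg 60 mm tall at its +x end; origin under the foot's centre.
Things that resemble listed ones, but are neither listed nor needed, are in the scene too. Several things have the shape of the yellow_pin; the one meant has the colours described above. Of the things that look like the rack, take the one that is farthest to the robot's right at the start.

How it is judged:
By the outcome, as a careful person would: the job done as asked, in the order asked, and still so for the second after the job is handed in, while the arm keeps its last pose, push and grip.
It also fails if it takes over 45 s, if anything falls off the work surface, if the arm or the gripper's body presses on something with over 40 N, if the wrist force passes 120 N, or if a joint passes its speed limit or range.

ROBOT

A 7-joint arm with a two-finger parallel gripper is mounted at the origin on the work surface. World frame = base frame: x ahead of the robot, y to its left, z up, the work surface at z = 0. Lengths are in m, angles in rad, forces in N, time in s.
With the tool pointing down it reaches from about 0.425 to 0.925 m from the base axis. Payload 6.8 kg.
Tool frame: the origin (TCP) lies on the centre line of the jaws, within the pads' length; the fingertips stand 11 mm ahead of it and the grasp point (between the pads) lies 8 mm behind it; z points along the fingers, y is the line along which they close (so a half turn about z gives the same grasp; the last joint's range is limited). The gripper opens to 85 mm and grips with 20 to 120 N. Pads are 22 mm wide; open, the fingers measure 114 mm over their backs; the gripper's body (76 mm by 85 mm) begins 54 mm behind the grasp point. The pads swing forward as they close: fully open they stand 13 mm farther back than shut.
Start: joints at [-1.282, 0.477, 0.022, 1.555, -0.011, 1.109, -0.083], TCP at [0.261, 0.623, 0.242] pointing down, gripper open.
Joint ranges: [-2.96, 2.96], [-0.34, 2.1], [-1.41, 1.46], [0.24, 2.44], [-1.37, 4.51], [0.17, 1.92], [-2.96, 2.96]. Speed limits (rad/s): [2.39, 2.39, 3.14, 3.14, 3.14, 3.14, 3.14].

INTERFACE

Orientations are given as a rotation vector (axis times angle).
In Python, from workcell import * gives the robot as it stands.
- The arm moves only by the shell command python3 -m creep 'ROWS'. ROWS is a JSON object of lists of equal length, an entry for each row: "jaw": the finger opening in mm, from 0 to 85.4; "translation": the shift along the tool's x, y, z in mm, a list of three; "roll": the turn about the tool's z in degrees. In form: {"jaw": [jaw, ...], "translation": [[tx, ty, tz], ...], "roll": [roll, ...]}. A call has 1 to 20 rows; each row shifts and turns the commanded pose from where the row before left it, along the tool's axes as they then stand; what a row does not reach is not made up. A row lasts 1/12 s, in which the tool goes at most 41.7 mm and 7.16 degrees, less where a joint would pass 70% of its speed; a pose out of reach is approached as far as the arm can. A call is refused whole if a number of a shift passes 41.7 or a number of a turn 7.16, either way. A call with a gripper value outside its range is refused whole. The fingers move at their own pace and stop on an object; the grip force is fixed at half the most. Time passes only in rows, so rows that do not move let the fingers close. It gives the time, the measured TCP pose, the force, the opening and the grip force at its end, in the units of the state.
- get_state(): the state, without advancing time (a new reading comes with each control period).
- read_camera(name): name is "scene" or "top" or "wrist"; returns (picture, depth): 480x640x3 uint8, red, green, blue; 480x640 float32, m along the optical axis (not along the pixel's ray), 0 where there is no reading.
- get_calibration(name): a dict with "mtx" (3x3 intrinsics, pixels), "rvec" (rotation vector, rad) and "tvec" (3), from world to camera coordinates, as OpenCV has them. Camera axes: x right, y down, z forward; pixel columns grow to the right and rows downward; lengths in m; the calibration is good to about 2 mm. A picture is of the moment at which its call begins: read the wrist's pose just before it. get_calibration takes no time and is no camera call; for the wrist camera it gives the pose at the moment of the call.
- hand_in(): hands the job in; it is judged then, once.
Trained networks look in the newest picture that a camera, given by its name, has taken for a name from the list of things; names that differ only in an ending like _2 or _b are one class to them, and where a whole thing is asked for, a point or a joint stands for the part that bears it (a point fixed in the world has none). Each returns a list of dicts, best first, with "confidence" (0 to 1); they miss things now and then, are a little off and sometimes report something else, mostly with a low value. They report only what shows in the picture. A call takes as long as a camera call. They do not tell look-alikes from the thing itself.
- silhouettes(camera, name): "region" (480x640 bool, what is visible of it) and "uv" ([column, row] in pixels, amid what is visible of it).
The state is a dict: "clock": time; "qpos": joint angles; "qvel": joint speeds; "joint_efforts": joint torques, N m; "eef_pos": TCP position; "tool_rot": TCP orientation; "wrist_force": force on the tool from outside, world axes, zero at the start; "moment": the same for the moment, N m; "gripper_width": finger opening in m; "finger_force": force on a finger pad.
Only numpy, scipy, OpenCV 4.12 (cv2) and the standard library are available. Lean on these libraries where they do the work, as an engineer would, in place of code of your own. Each camera call takes 0.05 s, during which the arm holds its last target. There are 200 camera calls.

## Working session

There is one attempt and no reset: what is moved stays moved. The work goes in short steps, Python scripts to look and compute and a shell command to move; the robot and the scene stay as the last step left them, time stands still between calls to the robot, and variables do not carry over. Pictures are saved under pics/ and viewed, at most 10 in all, crops included, and the job is handed in when it is done.

```bash
mkdir -p pics; ls
cat > h.py <<'E'
from workcell import *
import numpy as np, cv2
def cam(n):
    c=get_calibration(n); return np.array(c["mtx"]),cv2.Rodrigues(np.array(c["rvec"],float))[0],np.array(c["tvec"],float).ravel()
def world(n,u,v,d,c=None):
    K,R,t=c or cam(n); u=np.atleast_1d(u);v=np.atleast_1d(v);d=np.atleast_1d(d)
    p=np.stack([(u-K[0,2])/K[0,0]*d,(v-K[1,2])/K[1,1]*d,d]); return (R.T@(p-t[:,None])).T
def rayz(n,u,v,z,c=None):
    K,R,t=c or cam(n); o=-R.T@t; r=R.T@np.array([(u-K[0,2])/K[0,0],(v-K[1,2])/K[1,1],1]); return o+r*(z-o[2])/r[2]
def proj(n,p,c=None):
    K,R,t=c or cam(n); q=K@(R@np.asarray(p)+t); return q[:2]/q[2]
def save(name,im): cv2.imwrite("pics/"+name,im[:,:,::-1])
E
python3 - <<'E'
from h import *
s=get_state(); print({k:np.round(v,3) for k,v in s.items()})
for n in("top","scene"):
    im,d=read_camera(n); save(n+"0.png",im); np.savez(n+"0.npz",im=im,d=d)
    for o in("yellow_pin","rack","carriage","chute"):
        for r in silhouettes(n,o):
            m=r["region"]&(d>0); v,u=np.nonzero(m); 
            if len(u)==0: continue
            w=world(n,u,v,d[m]); zt=np.percentile(w[:,2],95); tp=w[w[:,2]>zt-.008]
            print(n,o,round(r["confidence"],2),np.round(r["uv"]),len(u),"med",np.round(np.median(w,0),3),"top",np.round(tp.mean(0),3))
E
```

```text
pics
{'clock': np.float64(0.0), 'qpos': array([-1.282,  0.478,  0.022,  1.556, -0.012,  1.109, -0.083]), 'qvel': array([-0.   , -0.001,  0.   , -0.   , -0.   , -0.001, -0.   ]), 'joint_efforts': array([-1.0000e-03, -5.9646e+01,  1.6080e+00, -2.8120e+01,  1.2000e-02,
        9.0000e-03, -0.0000e+00]), 'eef_pos': array([0.261, 0.622, 0.241]), 'tool_rot': array([-6.19e-01, -3.08e+00,  3.00e-03]), 'wrist_force': array([-0.297,  0.064, -0.102]), 'moment': array([ 0.043, -0.026, -0.018]), 'finger_force': np.float64(0.0), 'gripper_width': np.float64(0.086)}
top yellow_pin 0.52 [257. 212.] 62 med [0.597 0.373 0.054] top [0.6   0.374 0.074]
top yellow_pin 0.51 [281. 232.] 100 med [0.532 0.3   0.057] top [0.534 0.301 0.086]
top rack 0.94 [162. 271.] 1745 med [0.435 0.655 0.038] top [0.434 0.658 0.04 ]
top rack 0.67 [284. 259.] 1561 med [0.462 0.293 0.039] top [0.462 0.294 0.042]
top rack 0.61 [287. 283.] 63 med [0.393 0.286 0.083] top [0.395 0.288 0.087]
top carriage 0.83 [385. 208.] 768 med [ 0.579 -0.     0.123] top [0.582 0.014 0.138]
top chute 0.94 [384. 190.] 7668 med [ 0.667 -0.017  0.006] top [ 0.574 -0.084  0.131]
scene yellow_pin 0.72 [302. 295.] 259 med [0.628 0.292 0.045] top [0.626 0.289 0.071]
scene yellow_pin 0.55 [343. 278.] 236 med [0.542 0.311 0.061] top [0.54  0.307 0.083]
scene yellow_pin 0.55 [335. 318.] 298 med [0.611 0.384 0.043] top [0.608 0.381 0.072]
scene rack 0.77 [366. 282.] 2541 med [0.48  0.317 0.035] top [0.478 0.304 0.037]
scene rack 0.61 [490. 388.] 4132 med [0.456 0.67  0.037] top [0.445 0.665 0.037]
scene carriage 0.66 [259. 198.] 814 med [0.588 0.03  0.122] top [0.588 0.02  0.135]
scene chute 0.65 [182. 257.] 14786 med [ 0.773 -0.026  0.01 ] top [ 0.584 -0.049  0.126]
scene chute 0.38 [258. 198.] 820 med [0.588 0.033 0.122] top [0.588 0.02  0.135]
```

Run:
```python
import cv2,numpy as np
a=cv2.imread("pics/top0.png")[150:340,100:500]; a=cv2.resize(a,(800,380),interpolation=cv2.INTER_CUBIC)
cv2.imwrite("pics/topc.png",a)
b=cv2.imread("pics/scene0.png")[140:440,200:600]; cv2.imwrite("pics/scc.png",cv2.resize(b,(800,600),interpolation=cv2.INTER_CUBIC))
```

```text
(no output)
```

View pics/topc.png

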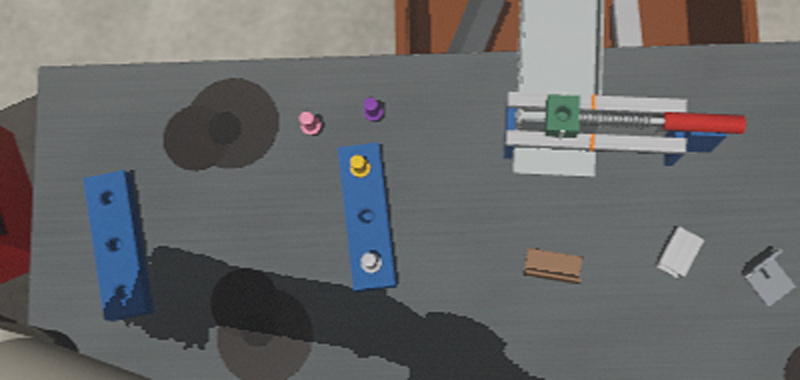

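View pics/scc.png

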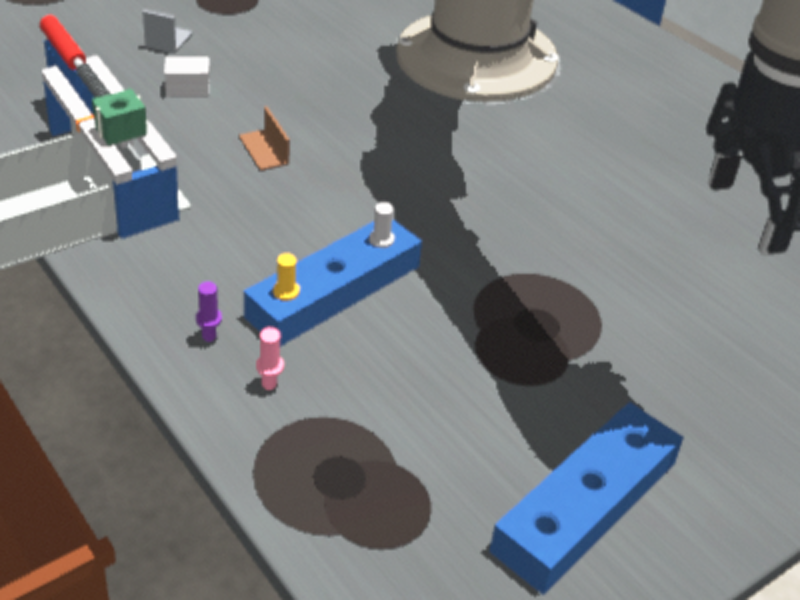

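The rack's candidates in the top view are at (162,271) and (284,259). The second is farther to the robot's right, since smaller y is right. The candidates for the pin in the top view are yellow (280,232), pink (255,212), purple (286,204) and bare steel (285,281). The yellow one is in the right-hand rack's outer hole and fits the description, and both enlarged crops confirm it. The carriage is at (382,207) and the red barrel is on the -y side.

```bash
cat >> h.py <<'E'
from scipy.spatial.transform import Rotation as Ro
def togo(p,yaw=None):
    s=get_state(); R=Ro.from_rotvec(s["tool_rot"]).as_matrix(); y=np.degrees(np.arctan2(R[1,1],R[0,1]))
    print("tcp",np.round(s["eef_pos"],4),"ytool",round(y,2),"tilt z",np.round(R[:,2],4))
    if yaw is not None:
        r=y-yaw; print("roll",round(r,2)); R=R@Ro.from_rotvec([0,0,np.radians(r)]).as_matrix()
    print("shift after roll mm",np.round(R.T@(np.array(p)-s["eef_pos"])*1e3,1))
E
python3 - <<'E'
from h import *
for n in("top","scene"):
    z=np.load(n+"0.npz"); im,d=z["im"],z["d"]; h=cv2.cvtColor(im,cv2.COLOR_RGB2HSV)
    v,u=np.mgrid[:480,:640]; W=world(n,u.ravel(),v.ravel(),d.ravel()).reshape(480,640,3)
    H,S,V=h[...,0],h[...,1],h[...,2]
    near=lambda c,r:(np.hypot(W[...,0]-c[0],W[...,1]-c[1])<r)&(d>0)
    m=(H>20)&(H<35)&(S>120)&near((.534,.302),.06); w=W[m]; w=w[w[:,2]>.06]; print(n,"yel",len(w),w.mean(0).round(4),w[w[:,2]>.08].mean(0).round(4))
    m=(H>50)&(H<85)&(S>60)&near((.58,.015),.06); w=W[m]; w=w[abs(w[:,2]-.139)<.006]; print("car",cv2.minAreaRect((w[:,:2]*1e3).astype(np.float32)),w[:,2].mean())
    m=near((.58,-.03),.2)&(abs(W[...,2]-.097)<.006)&(S<60); w=W[m]; print("rails",cv2.minAreaRect((w[:,:2]*1e3).astype(np.float32)))
    m=((H<8)|(H>172))&(S>150)&near((.57,-.15),.12); w=W[m]; w=w[w[:,2]>.11]; c=np.polyfit(w[:,1],w[:,0],1); print("barrel",w.mean(0).round(4),w[:,1].min(),w[:,1].max(),"slope deg",np.degrees(np.arctan(c[0])))
    m=(H>5)&(H<20)&(S>150)&near((.58,-.03),.06); w=W[m]; w=w[w[:,2]>.08]; print("orange",len(w), w.mean(0) if len(w) else '')
togo([.534,.302,.2],90)
E
```

```text
top yel 40 [0.5336 0.3014 0.0841] [0.5344 0.3014 0.0858]
car ((581.5951538085938, 14.874576568603516), (41.49986267089844, 49.90913391113281), 87.6161880493164) 0.13791935200657268
rails ((577.2337036132812, -62.96632385253906), (303.6748962402344, 78.5531997680664), 85.9919204711914)
barrel [ 0.5652 -0.1777  0.1277] -0.23301843719151547 -0.1234842162387337 slope deg 4.766990166689809
orange 19 [ 0.57293144 -0.02868969  0.09929636]
scene yel 110 [0.541  0.3092 0.0767] [0.5394 0.3067 0.0839]
car ((586.4918823242188, 17.190589904785156), (49.8301887512207, 51.04807662963867), 84.79618835449219) 0.13597030795122683
rails ((581.130859375, -55.48255920410156), (304.37744140625, 78.42554473876953), 85.4907455444336)
barrel [ 0.5754 -0.1691  0.1246] -0.23017734697601147 -0.11720715493358759 slope deg 4.984821822451452
orange 2 [ 0.62111919 -0.02824452  0.09615081]
tcp [0.2609 0.6226 0.2423] ytool 67.27 tilt z [-0. -0. -1.]
roll -22.73
shift after roll mm [-273.1 -320.6   42.3]
```

```bash
python3 -m creep '{"jaw":[60,60,60,60,60,60,60,60,60,60,60,60,60,60,60,60],"roll":[-6.1,-6.1,-6,0,0,0,0,0,0,0,0,0,0,0,0,0],"translation":[[0,0,0],[0,0,0],[0,0,0],[-25,-24.6,3.5],[-25,-24.6,3.5],[-25,-24.6,3.5],[-25,-24.6,3.5],[-25,-24.6,3.5],[-25,-24.6,3.5],[-25,-24.6,3.5],[-25,-24.6,3.5],[-25,-24.6,3.5],[-25,-24.6,3.5],[-25,-24.6,3.5],[-25,-24.6,3.5],[0,0,0]]}'
python3 - <<'E'
from h import *
im,d=read_camera("wrist"); save("w1.png",im); np.savez("w1.npz",im=im,d=d)
c=cam("wrist"); print("cam at",-c[1].T@c[2])
s=get_state();print(s["clock"],s["qvel"].round(3))
for r in silhouettes("wrist","yellow_pin"): print(r["confidence"],r["uv"])
for p in([.537,.304,.087],): print(proj("wrist",p,c))
togo([.537,.304,.2],85.5)
E
```

```text
clock: 1.83
eef_pos: [0.5419, 0.2959, 0.1999]
tool_rot: [0.141, 3.136, -0.007]
wrist_force: [1.1, -0.5, -1.2]
gripper_width: 0.0599
finger_force: 0.0
cam at [0.46234297 0.30599786 0.33007318]
1.8833 [-0.051 -0.008 -0.073  0.    -0.025  0.004 -0.029]
0.97 [311.6, 321.9]
0.68 [426.1, 288.5]
0.6 [328.6, 215.7]
[323.73841716 237.75898164]
tcp [0.5377 0.3026 0.2002] ytool 85.23 tilt z [ 1.e-04 -6.e-04 -1.e+00]
roll -0.27
shift after roll mm [0.8 1.3 0.2]
```

View pics/w1.png

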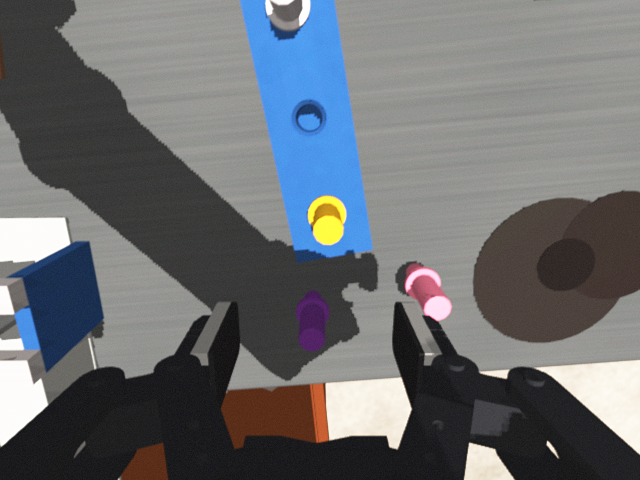

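The wrist view shows the yellow pin at (328,222) with its head top near (328,228). Steel is at (288,10), purple at (312,325) and pink at (428,290). The arm was still settling, so I measure again.

```bash
cat >> h.py <<'E'
def pinhead(zlo,zhi):
    c=cam("wrist"); im,d=read_camera("wrist"); h=cv2.cvtColor(im,cv2.COLOR_RGB2HSV)
    m=(h[...,0]>20)&(h[...,0]<35)&(h[...,1]>120)&(d>0); v,u=np.nonzero(m); w=world("wrist",u,v,d[m],c); k=(w[:,2]>zlo)&(w[:,2]<zhi)
    (x,y),r=cv2.minEnclosingCircle(np.stack([u[k],v[k]],1).astype(np.float32)); 
    print("head px",x,y,r,"n",k.sum(),"mean",w[k].mean(0).round(4)); return im,d,c,(x,y)
E
python3 - <<'E'
from h import *
im,d,c,(x,y)=pinhead(.082,.095)
p=rayz("wrist",x,y,.087,c); print(p)
togo([p[0],p[1],.060],85.5)
E
```

```text
head px 316.8160095214844 236.66883850097656 14.830613136291504 n 656 mean [0.5346 0.303  0.0853]
[0.5339623  0.30288031 0.087     ]
tcp [0.5366 0.3046 0.2003] ytool 85.41 tilt z [-3.e-04  4.e-04 -1.e+00]
roll -0.09
shift after roll mm [  2.4  -2.  140.3]
```

```bash
python3 -m creep '{"jaw":[60,60,60,60,60,60,60,60,12,12,12,12,12],"roll":[0,0,0,0,0,0,0,0,0,0,0,0,0],"translation":[[2.4,-2,20],[0,0,30],[0,0,30],[0,0,30],[0,0,20],[0,0,10],[0,0,0],[0,0,0],[0,0,0],[0,0,0],[0,0,0],[0,0,0],[0,0,0]]}'
python3 - <<'E'
from h import *
s=get_state();print(s["wrist_force"].round(2),s["gripper_width"],s["finger_force"])
togo([.5340,.3029,.060],85.5)
E
```

```text
clock: 3.07
eef_pos: [0.5348, 0.3033, 0.0618]
tool_rot: [0.124, 3.137, 0.002]
wrist_force: [-0.6, -1.5, 6.0]
gripper_width: 0.0188
finger_force: 58.3
[-0.56 -1.51  5.99] 0.018793427500104792 58.33971619606018
tcp [0.5348 0.3033 0.0618] ytool 85.46 tilt z [ 0.0018  0.0014 -1.    ]
roll -0.04
shift after roll mm [ 0.8 -0.5  1.8]
```

```bash
python3 -m creep '{"jaw":[12,12,12,12,12,12,12,12,12,12,12,12,12,12],"roll":[0,0,0,0,0,0,0,0,0,0,0,0,0,0],"translation":[[0,0,-15],[0,0,-25],[0,0,-30],[0,0,-30],[0,0,-30],[0,0,-25],[-11,-37,0],[-11,-37,0],[-11,-37,0],[-11,-37,0],[-11,-37,0],[-9.8,-38.6,0],[0,0,0],[0,0,0]]}'
python3 - <<'E'
from h import *
read_camera("top");read_camera("top")
c=cam("wrist"); im,d=read_camera("wrist"); save("w2.png",im); np.savez("w2.npz",im=im,d=d)
h=cv2.cvtColor(im,cv2.COLOR_RGB2HSV); v,u=np.nonzero((h[...,0]>45)&(h[...,0]<90)&(h[...,1]>60)&(d>0)); w=world("wrist",u,v,d[v,u],c)
k=abs(w[:,2]-.139)<.006; print(k.sum(),w[k,2].mean(),cv2.minAreaRect((w[k,:2]*1e3).astype(np.float32)))
print(proj("wrist",[.582,.0155,.139],c)); s=get_state(); print(s["wrist_force"].round(2),s["gripper_width"],s["finger_force"],s["clock"])
togo([.582,.0155,.215],85.5)
E
```

```text
clock: 4.23
eef_pos: [0.5811, 0.0709, 0.2154]
tool_rot: [0.135, 3.139, -0.002]
wrist_force: [0.1, 1.0, -1.4]
gripper_width: 0.0187
finger_force: 59.2
5781 0.1372071295785565 ((583.2491455078125, 14.877694129943848), (44.33742141723633, 51.195343017578125), 85.62610626220703)
[210.33510205 272.65309957]
[ 0.23  1.   -1.92] 0.01856782181595224 59.228498339653015 4.3833
tcp [0.5806 0.0763 0.2152] ytool 85.58 tilt z [-4.e-04  9.e-04 -1.e+00]
roll 0.08
shift after roll mm [ -6.2 -60.5   0.2]
```

View pics/w2.png

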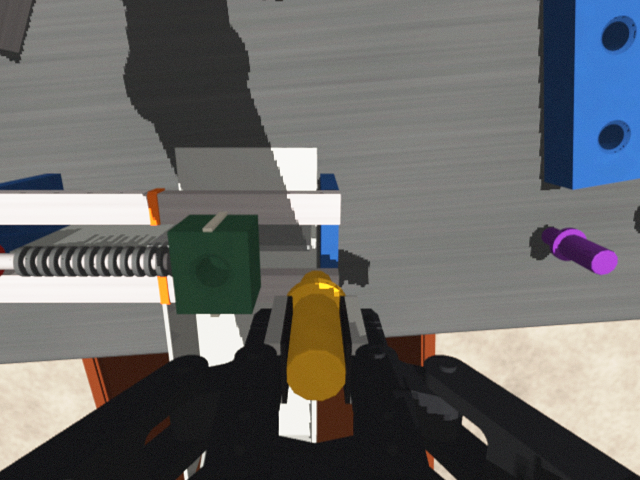

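The wrist view shows the pin held upright at (316,330), the socket mouth at (212,268), and the orange stripes at (154,207) and (165,290).

Run:
```python
from h import *
z=np.load("w2.npz"); im,d=z["im"],z["d"]; c=cam("wrist"); h=cv2.cvtColor(im,cv2.COLOR_RGB2HSV)
# block top: quadrilateral in the image, hole by dark ring
g=(h[...,0]>45)&(h[...,0]<90)&(h[...,1]>60)
V=h[...,2][230:305,180:250]; W=d[230:305,180:250]
dark=(W>np.median(W)+.006)|(W==0); v,u=np.nonzero(cv2.morphologyEx(dark.astype(np.uint8),cv2.MORPH_OPEN,np.ones((3,3)))); k=(np.hypot(u-32,v-38)<25); u,v=u[k]+180,v[k]+230
print("deep",u.min(),u.max(),v.min(),v.max())
print("hole",rayz("wrist",212,268,.139,c),"px")
m=(h[...,0]>5)&(h[...,0]<18)&(h[...,1]>150); 
for a,b in(((150,170),(185,235)),((155,180),(275,305))):
    s=np.zeros_like(m); s[b[0]:b[1],a[0]:a[1]]=m[b[0]:b[1],a[0]:a[1]]; v,u=np.nonzero(s); w=world("wrist",u,v,d[v,u],c); w=w[abs(w[:,2]-.097)<.005]; print("stripe",len(w),w.mean(0).round(4))
y=(h[...,0]>15)&(h[...,0]<35)&(h[...,1]>120); ys,xs=np.nonzero(y); w=world("wrist",xs,ys,d[ys,xs],c); 
for r in range(275,400,15): q=xs[ys==r]; print(r,q.min() if len(q) else '',q.max() if len(q) else '', end=' | ')
s=get_state(); p=s["eef_pos"]
for dz in(-.0168,-.0218,.025): print(proj("wrist",p+[0,0,dz],c))
crop=im[200:320,130:360]; save("w2c.png",cv2.resize(crop,(800,417),interpolation=cv2.INTER_CUBIC))
```

```text
deep 197 227 257 285
hole [0.57931094 0.01776058 0.139     ] px
stripe 257 [ 0.5503 -0.0257  0.0967]
stripe 42 [ 0.6075 -0.0293  0.0964]
275 304 328 | 290 159 342 | 305 292 340 | 320 291 340 | 335 290 342 | 350 288 344 | 365 286 345 | 380 286 345 | 395 300 335 | [317.24318353 313.138998  ]
[317.19508537 307.56733607]
[317.79070492 376.56354354]
```

View pics/w2c.png

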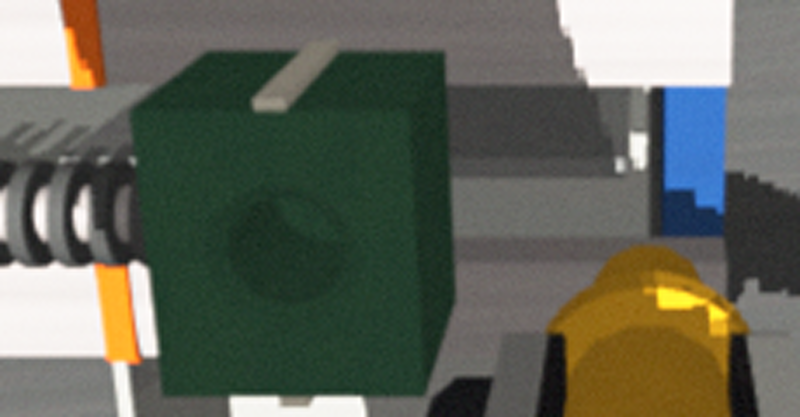

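```bash
python3 -m creep '{"jaw":[12,12,12,12,12],"roll":[0,0,0,0,0],"translation":[[-3,-30,0],[-3.1,-29.7,0],[0,0,0],[0,0,0],[0,0,0]]}'
python3 - <<'E'
from h import *
read_camera("top")
c=cam("wrist"); im,d=read_camera("wrist"); save("w3.png",im[150:420,120:480]) ; np.savez("w3.npz",im=im,d=d)
print(proj("wrist",[.5813,.0163,.139],c)); s=get_state();print(s["wrist_force"].round(2))
togo([.582,.0163,.1808],85.5)
E
```

```text
clock: 4.8
eef_pos: [0.5822, 0.0167, 0.2152]
tool_rot: [-0.121, -3.139, -0.001]
wrist_force: [-0.6, 0.5, -1.8]
gripper_width: 0.0188
finger_force: 59.3
[315.18326714 261.09476909]
[ 0.24 -0.69 -1.29]
tcp [0.5822 0.0171 0.2152] ytool 85.64 tilt z [-2.e-04  9.e-04 -1.e+00]
roll 0.14
shift after roll mm [ 0.2 -0.8 34.4]
```

View pics/w3.png

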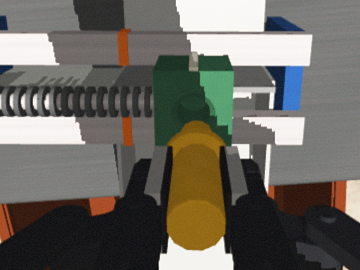

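The view shows the pin centred over the socket: pin, socket and pointer all lie at about column 315. I descend.

```bash
python3 -m creep '{"jaw":[12,12,12,12,12,12,12],"roll":[0,0,0,0,0,0,0],"translation":[[0,-0.6,10],[0,0,10],[0,0,8],[0,0,6],[0,0,4],[0,0,0],[0,0,0]]}'
python3 - <<'E'
from h import *
togo([.582,.0163,.1608],85.5); s=get_state();print(s["moment"].round(2),s["gripper_width"])
E
```

```text
clock: 5.48
eef_pos: [0.5821, 0.0141, 0.177]
tool_rot: [-0.124, -3.139, 0.0]
wrist_force: [0.7, 0.3, -1.4]
gripper_width: 0.0183
finger_force: 59.3
tcp [0.5821 0.0141 0.177 ] ytool 85.46 tilt z [-6.e-04 -1.e-04 -1.e+00]
roll -0.04
shift after roll mm [ 0.3  2.2 16.2]
[-0.04 -0.03  0.01] 0.018262803123708263
```

```bash
python3 -m creep '{"jaw":[12,12,12,12,12,12],"roll":[0,0,0,0,0,0],"translation":[[0,0.5,5],[0,0.5,5],[0,0,4],[0,0,2],[0,0,0],[0,0,0]]}'
python3 - <<'E'
from h import *
togo([.582,.0163,.1608],85.5); s=get_state();print(s["moment"].round(2),s["gripper_width"],s["wrist_force"].round(2))
E
```

```text
clock: 5.98
eef_pos: [0.5823, 0.0151, 0.1612]
tool_rot: [-0.124, -3.139, 0.0]
wrist_force: [0.3, -0.5, -2.5]
gripper_width: 0.0183
finger_force: 59.8
tcp [0.5823 0.0151 0.1612] ytool 85.46 tilt z [-1.e-04 -0.e+00 -1.e+00]
roll -0.04
shift after roll mm [0.4 1.2 0.4]
[-0.02  0.    0.03] 0.01827113477236238 [ 0.27 -0.5  -2.52]
```

Not touching yet, so I press on in small steps.

```bash
python3 -m creep '{"jaw":[12,12,12,12,12],"roll":[0,0,0,0,0],"translation":[[0,0,1],[0,0,1],[0,0,0],[0,0,0],[0,0,0]]}'
python3 - <<'E'
from h import *
togo([.582,.0163,.1608],85.5); s=get_state();print(s["moment"].round(2),s["gripper_width"],s["wrist_force"].round(2))
E
```

```text
clock: 6.4
eef_pos: [0.5826, 0.0151, 0.1607]
tool_rot: [0.125, 3.138, 0.001]
wrist_force: [-3.7, -1.2, 9.9]
gripper_width: 0.0185
finger_force: 60.9
tcp [0.5826 0.0151 0.1607] ytool 85.45 tilt z [ 8.e-04  4.e-04 -1.e+00]
roll -0.05
shift after roll mm [ 0.7  1.2 -0.1]
[-0.09  0.94  0.01] 0.01852096889231984 [-3.69 -1.18  9.9 ]
```

The flange is seated: contact force appears at TCP z 0.1607, where 0.1608 was expected for home. Now I slide.

```bash
python3 -m creep '{"jaw":[12,12,12,12,12,12,12,12,12,12,12,12],"roll":[0,0,0,0,0,0,0,0,0,0,0,0],"translation":[[0,-2,0],[0,-5,0],[0,-5,0],[0,-5,0],[0,-5,0],[0,-5,0],[0,-5,0],[0,-5,0],[0,-4,0],[0,0,0],[0,0,0],[0,0,0]]}'
cat >> h.py <<'E'
def check(name):
    c=cam("wrist"); im,d=read_camera("wrist"); h=cv2.cvtColor(im,cv2.COLOR_RGB2HSV)
    def get(lo,hi,s): 
        v,u=np.nonzero((h[...,0]>=lo)&(h[...,0]<=hi)&(h[...,1]>s)&(d>0)); return u,v,world("wrist",u,v,d[v,u],c)
    a=np.array([np.sin(np.radians(4.5)),np.cos(np.radians(4.5))])
    u,v,w=get(45,90,60); k=(abs(w[:,2]-.139)<.006); t=w[k,:2]@a; print("block along y",np.percentile(t,[1,99]).round(4),np.percentile(t,[1,99]).mean().round(4), k.sum())
    u,v,w=get(5,18,150); k=(abs(w[:,2]-.097)<.005)&(abs(w[:,:2]@a-(.578*a[0]-.0286*a[1]))<.02)
    t=w[k,:2]@a; x=w[k,0]
    for lo,hi in((.5,.578),(.578,.65)): q=(x>lo)&(x<hi); print("stripe",q.sum(),np.median(t[q]).round(4) if q.any() else '')
    save(name,im[150:420,120:480]); s=get_state(); print("F",s["wrist_force"].round(1),"M",s["moment"].round(2),s["gripper_width"].round(4),"tcp along",round(float(s["eef_pos"][:2]@a),4),s["eef_pos"].round(4),s["clock"])
E
python3 -c "
from h import *
check('w4.png')"
```

```text
clock: 7.4
eef_pos: [0.5802, -0.0219, 0.1608]
tool_rot: [0.12, 3.137, 0.007]
wrist_force: [-2.1, 8.0, 8.3]
gripper_width: 0.0182
finger_force: 60.2
block along y [0.0034 0.0465] 0.025 4319
stripe 367 0.0158
stripe 0 Traceback (most recent call last):
  File "<string>", line 3, in <module>
    check('w4.png')
    ~~~~~^^^^^^^^^^
  File "h.py", line 34, in check
    save(name,im[150:420,120:480]); s=get_state(); print("F",s["wrist_force"].round(1),"M",s["moment"].round(2),s["gripper_width"].round(4),"tcp along",round(float(s["eef_pos"][:2]@a),4),s["eef_pos"].round(4),s["clock"])
                                                                                                                ^^^^^^^^^^^^^^^^^^^^^^^^
AttributeError: 'float' object has no attribute 'round'
```

View pics/w4.png

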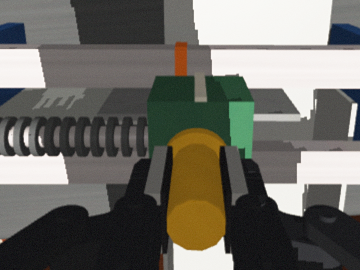

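The pointer at about column 199 (crop) is right of the orange stripe at 181, so roughly 8–9 mm of travel remains, consistent with the depth figures and the spring force.

```bash
sed -i 's/s\["gripper_width"\].round(4)/s["gripper_width"]/' h.py; python3 -m creep '{"jaw":[12,12,12,12,12,12,12],"roll":[0,0,0,0,0,0,0],"translation":[[0,-3,0],[0,-3,0],[0,-2.5,0],[0,0,0],[0,0,0],[0,0,0],[0,0,0]]}'
python3 -c "
from h import *
check('w5.png')
im,d=read_camera('scene'); save('s5.png',cv2.resize(im[150:270,200:360],(800,600),interpolation=cv2.INTER_CUBIC))"
```

```text
clock: 8.03
eef_pos: [0.5795, -0.0299, 0.1608]
tool_rot: [0.119, 3.137, 0.008]
wrist_force: [-2.4, 9.5, 7.3]
gripper_width: 0.0185
finger_force: 60.2
block along y [-0.0047  0.0385] 0.0169 4328
stripe 332 0.0154
stripe 0 
F [-2.6  9.2  8. ] M [2.1  0.55 0.03] 0.01866130941174849 tcp along 0.0157 [ 0.5795 -0.0299  0.1608] 8.0833
```

View pics/w5.png

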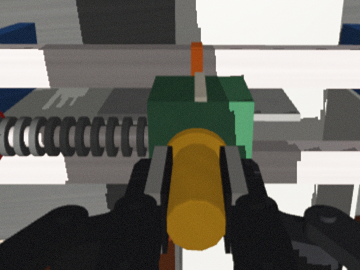

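View pics/s5.png

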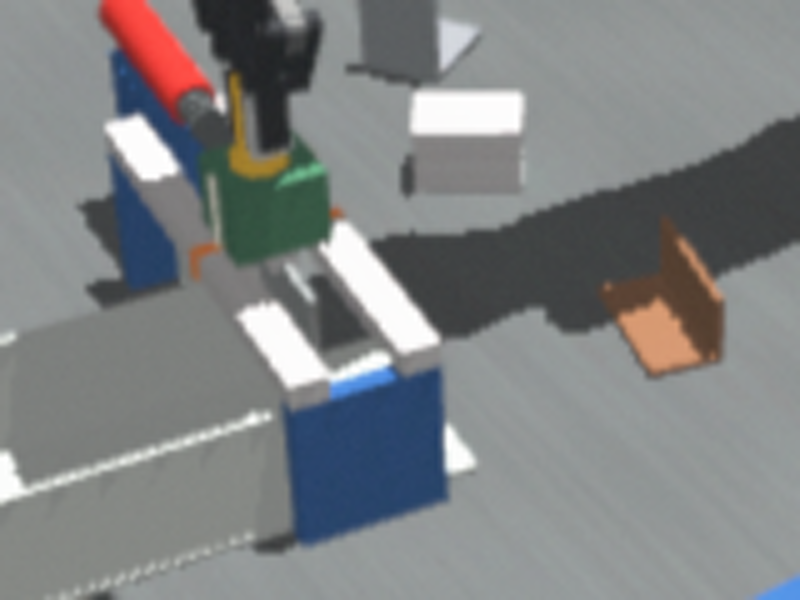

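The wrist view has the pointer at crop column 201 and the stripe at 197, about 1.3 mm short. The scene view shows the flange flat on the block. I make a small correction.

```bash
python3 -m creep '{"jaw":[12,12,12,12,12,12],"roll":[0,0,0,0,0,0],"translation":[[0,-1.3,0],[0,0,0],[0,0,0],[0,0,0],[0,0,0],[0,0,0]]}'
python3 - <<'E'
from h import *
check('w6.png')
c=cam("wrist"); im,d=read_camera("wrist"); h=cv2.cvtColor(im,cv2.COLOR_RGB2HSV).astype(int)
for r in range(190,226,5): 
    q=np.nonzero((h[r,300:340,0]<=18)&(h[r,300:340,0]>=5)&(h[r,300:340,1]>120))[0]+300
    if len(q): print("stripe row",r,q.min(),q.max(),world("wrist",q.mean(),r,d[r,int(q.mean())],c).round(4))
for r in range(226,252,4):
    q=np.nonzero((h[r,300:345,1]<60)&(h[r,300:345,2]>90))[0]+300
    if len(q): print("ptr row",r,q.min(),q.max(),world("wrist",q.mean(),r,d[r,int(q.mean())],c).round(4))
E
```

```text
clock: 8.63
eef_pos: [0.5794, -0.031, 0.1607]
tool_rot: [0.119, 3.137, 0.008]
wrist_force: [-2.6, 9.2, 8.3]
gripper_width: 0.0188
finger_force: 60.3
block along y [-0.0058  0.0374] 0.0158 4336
stripe 321 0.0152
stripe 0 
F [-1.8  8.7  8.1] M [2.09 0.54 0.03] 0.01840235645003997 tcp along 0.0145 [ 0.5794 -0.0311  0.1608] 8.6833
stripe row 195 313 324 [[ 0.5404 -0.027   0.0918]]
stripe row 200 313 324 [[ 0.5419 -0.0271  0.0969]]
stripe row 205 313 324 [[ 0.5442 -0.0273  0.098 ]]
stripe row 210 313 324 [[ 0.5469 -0.0275  0.0972]]
stripe row 215 313 324 [[ 0.5493 -0.0277  0.0979]]
stripe row 220 313 324 [[ 0.5525 -0.0279  0.0954]]
stripe row 225 313 314 [[ 0.5544 -0.0306  0.0973]]
ptr row 226 315 344 [[ 0.5554 -0.0235  0.0978]]
ptr row 230 315 324 [[ 0.5524 -0.0277  0.1144]]
ptr row 234 315 325 [[ 0.5531 -0.0275  0.1186]]
ptr row 238 315 325 [[ 0.5526 -0.0276  0.1263]]
ptr row 242 315 325 [[ 0.552  -0.0277  0.134 ]]
ptr row 246 315 326 [[ 0.5527 -0.0276  0.1372]]
ptr row 250 315 326 [[ 0.5539 -0.0277  0.1386]]
```

The pointer at (0.553, -0.0277) and the stripe at (0.5525, -0.0279) agree within 0.3 mm. The pin is home and held, and everything is steady, so I hand in.

```bash
python3 -c "
from h import *
print(hand_in())"
```

```text
the job is handed in; nothing more can be done
None
```

I handed in the job with the yellow pin fully home in the shutter's socket and still gripped, and the shutter held steady with its pointer within about 0.3 mm of the orange mark, at about 8.7 s on the clock.

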